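Load a sequenced kit tote and shut its end gate

TASK

Load the kit tote in sequence: first lower the flanged bushing into pocket 1, then the hexagonal coupling nut into pocket 2, then the tall plain spacer into pocket 3 (one, two or three studs on the tag beside a pocket give its number), each upright, on the pocket floor, and let go only once it is down in its pocket. When all three are in, push the tote's end gate shut until it snaps home on its catch. Leave the spray can, the tape roll and the screwdriver where they are.

Things in the scene. Friction and masses are not known exactly. Their poses are not given: they have to be found in the camera images.
- tote: Fixed open grey tote, 170 (x) x 250 (y) mm, 5 mm walls, tops 55 mm above the bench. Origin: centre of underside; y along. Inside, a black insert: three square pockets 54 x 54 mm, centres x = 0, y = +75, 0, -75 mm; pocket floors 5 mm, insert top 23 mm above the bench (18 mm deep). The gate closes the -y end. Its catch, a dark block 55 mm high, sticks out 34 mm beyond the +x wall at the gate end
- pocket1 (a point): Centre of the floor of pocket 1, whose aluminium tag carries one black stud; axes as the tote's. The tags, 24 x 52 mm, lie on the insert on the +x side of their pockets, 53 mm from the pocket's centre, tops with studs 27 mm above the bench. Which of the three pockets is number 1 changes from start to start
- pocket2 (a point): Centre of the floor of pocket 2, whose tag carries two black studs; axes as the tote's
- pocket3 (a point): Centre of the floor of pocket 3, whose tag carries three black studs; axes as the tote's
- gate (a joint): Hinge angle of the tote's end gate, rad: 0 shut on its catch, growing as the gate swings outwards (starts between 0.55 and 0.95). From about 0.07 down to 0 a sprung ball catch resists, then snaps in; 5 to 9 N at the push point is enough
- gate_push (a point): A good spot to push: on the gate's outer face, 120 mm from the hinge axis, 40 mm above the bench. The gate is a grey panel 160 mm long, 6 mm thick, top 56 mm above the bench. Axes turn with the gate: x along the panel away from the hinge, -y the outward normal of the outer face; push it shut along +y
- gate_hinge (a point): On the gate's vertical hinge axis, at the tote's (-x, -y) corner, 40 mm above the bench; its axes are the tote's. Shut, the gate runs from here along the tote's +x; open, its free end swings to the tote's -y
- bushing: Flanged bushing, steel, standing flange down on the black mat: flange 44 mm in diameter and 8 mm high, above it a shank 32 mm in diameter up to 60 mm. Origin: centre of its underside, z up. About 0.28 kg
- nut: Hexagonal coupling nut, steel, standing on end: 36 mm across flats, 50 mm high. Origin: centre of its underside, z up; two of its flats face its +x and -x, the others every 60 degrees. About 0.29 kg
- spacer: Tall plain round spacer, steel, 36 mm in diameter, 80 mm high, standing on end. Origin: centre of its underside, z up. About 0.4 kg. All three parts have a dark bore on top
- mat: Fixed black rubber mat, 200 x 200 x 3 mm, on which the three parts stand in any order. Origin: centre of its underside
- spray_can: Bystander: spray can, 52 mm in diameter, 170 mm high, upright beyond the work. Origin: centre of its underside
- tape_roll: Bystander: black tape roll lying flat, 96 mm in diameter, 48 mm high. Origin: centre of its underside
- screwdriver: Bystander: screwdriver lying on the bench. Origin: near the middle of its length
Not all that is in view belongs to the job. Leave any pink or yellow look-alike of the bushing alone.

How it is judged:
By the outcome, as a careful person would: the job done as asked, in the order asked, and still so for the second after the job is handed in, with the robot touching nothing.
It also fails if it takes over 72 s, if anything falls off the work surface, if the arm or the gripper's body presses on something with over 40 N, if the wrist force passes 120 N, or if a joint passes its speed limit or range.

ROBOT

A 7-joint arm with a two-finger parallel gripper is mounted at the origin on the work surface. World frame = base frame: x ahead of the robot, y to its left, z up, the work surface at z = 0. Lengths are in m, angles in rad, forces in N, time in s.
With the tool pointing down it reaches from about 0.375 to 0.925 m from the base axis. Payload 3.1 kg.
Tool frame: the origin (TCP) lies between the finger pads; the fingertips stand 19 mm ahead of it and the grasp point (between the pads) is the TCP; z points along the fingers, y is the line along which they close (so a half turn about z gives the same grasp; the last joint's range is limited). The gripper opens to 85 mm and grips with 20 to 120 N. Pads are 22 mm wide; open, the fingers measure 114 mm over their backs; the gripper's body (76 mm by 85 mm) begins 54 mm behind the grasp point. The pads swing forward as they close: fully open they stand 13 mm farther back than shut.
Start: joints at [1.251, 0.383, 0.044, 1.598, -0.018, 1.161, -0.05], TCP at [0.143, -0.634, 0.25] pointing down, gripper open.
Joint ranges: [-2.61, 2.61], [-0.41, 2.15], [-1.48, 1.57], [0, 2.5], [-1.57, 4.71], [0.05, 1.97], [-2.85, 2.85]. Speed limits (rad/s): [2.79, 2.79, 3.14, 3.14, 3.14, 3.14, 3.14].

INTERFACE

Orientations are given as a unit quaternion [x, y, z, w].
In Python, from bench import move_ptp, movel, move_j, move_gripper, pause, inverse_kinematics, read_camera, camera_params, MotionError, sign_off, look_for, tip_of, read_time_s, read_qpos, read_joint_vel, read_effort, read_eef_pos, read_tcp_rot, read_ft_force, read_ft_torque, read_finger_gap, read_grasp_force gives the robot as it stands. Calls block until the motion is done:
- move_ptp(position, orientation): joint-space move of the TCP to a pose.
- movel(position, orientation=None, speed=0.15): straight line of the TCP; orientation=None keeps the orientation; speed is the mean speed in m/s.
- move_j(angles): joint-space move.
- move_gripper(opening, effort=None): finger opening in m; effort is the grip in N (None keeps the last); returns when the fingers have stopped.
- pause(seconds).
- inverse_kinematics(position, orientation): joint angles nearest the present ones, or None.
- read_camera(name): name is "scene" or "side" or "wrist"; returns the picture (400x640x3 uint8, red, green, blue); there is no depth.
- camera_params(name): a dict with "K" (3x3 intrinsics, pixels), "dist_coeffs" ([k1, k2, p1, p2, k3] as OpenCV has them; the pictures are not rectified), "camera_from_world" (4x4, takes a point from world to camera coordinates). Camera axes: x right, y down, z forward; pixel columns grow to the right and rows downward; lengths in m; the calibration is good to about 2 mm. A picture is of the moment at which its call begins: read the wrist's pose just before it. camera_params takes no time and is no camera call; for the wrist camera it gives the pose at the moment of the call.
A pose or a line that the arm cannot do raises MotionError and nothing moves.
- sign_off(): hands the job in; it is judged then, once.
Trained networks look in the newest picture that a camera, given by its name, has taken for a name from the list of things; names that differ only in an ending like _2 or _b are one class to them, and where a whole thing is asked for, a point or a joint stands for the part that bears it (a point fixed in the world has none). Each returns a list of dicts, best first, with "confidence" (0 to 1); they miss things now and then, are a little off and sometimes report something else, mostly with a low value. They report only what shows in the picture. A call takes as long as a camera call. They do not tell look-alikes from the thing itself.
- look_for(camera, name): "at" ([column, row] in pixels, amid what is visible of it).
- tip_of(camera, name): "at" ([column, row] in pixels: a listed point, or the origin of a listed thing).
Readings, each from a call of its own:
- read_time_s(): time.
- read_qpos(): joint angles.
- read_joint_vel(): joint speeds.
- read_effort(): joint torques, N m.
- read_eef_pos(): TCP position.
- read_tcp_rot(): TCP orientation.
- read_ft_force(): force on the tool from outside, world axes, zero at the start.
- read_ft_torque(): the same for the moment, N m.
- read_finger_gap(): finger opening in m.
- read_grasp_force(): force on a finger pad.
Only numpy, scipy, OpenCV 4.12 (cv2) and the standard library are available. Lean on these libraries where they do the work, as an engineer would, in place of code of your own. Each camera call takes 0.05 s, during which the arm holds its last target. There are 200 camera calls.

## Working session

There is one attempt and no reset: what is moved stays moved. The work goes in short steps, each a Python script; the robot and the scene stay as the last script left them, time stands still between calls to the robot, and variables do not carry over. Pictures are saved under pics/ and viewed, at most 10 in all, crops included, and the job is handed in when it is done.

```bash
mkdir -p pics; cat > h.py <<'E'
import numpy as np, cv2
from bench import *
def save(cam,fn):
    im=read_camera(cam); cv2.imwrite('pics/'+fn,im[:,:,::-1]); return im
def ray(cam,px,P=None):
    P=P or camera_params(cam); K=np.array(P['K'],float); T=np.array(P['camera_from_world'])
    n=cv2.undistortPoints(np.array([[px]],float),K,np.array(P['dist_coeffs'],float))[0,0]
    R=T[:3,:3]; return -R.T@T[:3,3], R.T@np.array([n[0],n[1],1])
def at_z(cam,px,z,P=None):
    c,d=ray(cam,px,P); return c+d*(z-c[2])/d[2]
def proj(cam,pt,P=None):
    P=P or camera_params(cam); T=np.array(P['camera_from_world'])
    return cv2.projectPoints(np.array([pt],float).reshape(-1,1,3),cv2.Rodrigues(T[:3,:3])[0],T[:3,3],np.array(P['K'],float),np.array(P['dist_coeffs'],float))[0][:,0]
E
python3 - <<'E'
from h import *
a=save('scene','s1.png'); 
for n in ['bushing','nut','spacer','pocket1','pocket2','pocket3','gate_push','gate_hinge','tote','mat']:
    print(n,[(np.round(d['at']),round(d['confidence'],2),np.round(at_z('scene',d['at'],{'gate_push':.04,'gate_hinge':.04,'pocket1':.005,'pocket2':.005,'pocket3':.005,'tote':0,'mat':0}.get(n,.003)),3)[:2]) for d in tip_of('scene',n)[:4]])
b=save('side','d1.png'); print(read_time_s(),read_tcp_rot(),read_eef_pos())
E
```

```text
bushing [(array([289., 165.]), 0.82, array([0.387, 0.046])), (array([349., 160.]), 0.63, array([0.433, 0.194])), (array([363., 128.]), 0.53, array([0.331, 0.29 ]))]
nut [(array([365., 194.]), 0.78, array([0.551, 0.172]))]
spacer [(array([392., 174.]), 0.77, array([0.519, 0.266]))]
pocket1 [(array([363., 196.]), 0.38, array([0.557, 0.163]))]
pocket2 [(array([363., 196.]), 0.38, array([0.557, 0.163]))]
pocket3 [(array([363., 196.]), 0.38, array([0.557, 0.163]))]
gate_push [(array([130., 258.]), 0.81, array([ 0.55 , -0.363]))]
gate_hinge [(array([168., 221.]), 0.68, array([ 0.485, -0.272]))]
tote [(array([243., 239.]), 0.8, array([ 0.563, -0.136]))]
mat [(array([370., 174.]), 0.77, array([0.496, 0.218]))]
0.6 [9.93851853e-01 1.10718083e-01 1.36069467e-05 2.05516243e-05] [ 0.1430307  -0.63408609  0.25031711]
```

View pics/s1.png

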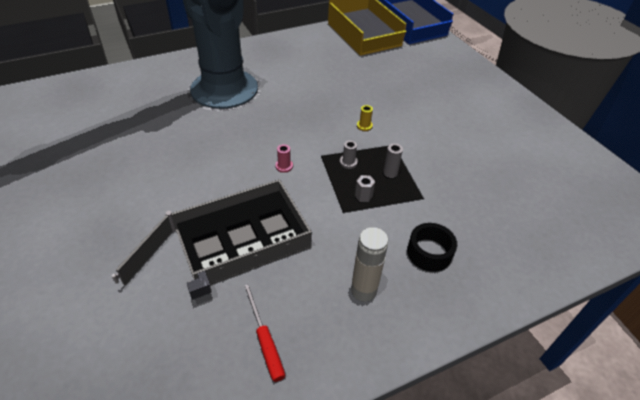

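View pics/d1.png

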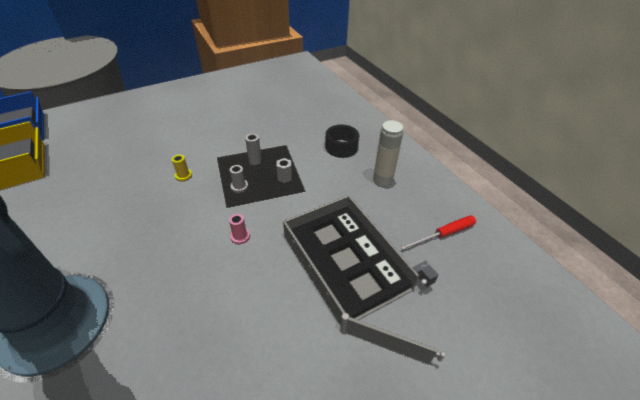

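Bushing candidates in the scene view are the grey one on the mat (349,155), the pink one (284,158) and the yellow one (366,118). I choose the grey one on the mat. The nut is at (365,188), the spacer at (393,160) and the spray can at (370,265). The tags look like 2, 1, 3 studs from the gate end, and I'll confirm this with the wrist camera.

```bash
cat >> h.py <<'E'
def q(yaw): return [np.cos(yaw/2),np.sin(yaw/2),0.,0.]
E
python3 - <<'E'
from h import *
def wr(fn,names):
    P=camera_params('wrist'); im=save('wrist',fn)
    T=np.array(P['camera_from_world']); print('cam',-T[:3,:3].T@T[:3,3], T[2,:3])
    for n,z in names:
        print(n,[(np.round(d['at']),round(d['confidence'],2),np.round(at_z('wrist',d['at'],z,P),4)[:2]) for d in tip_of('wrist',n)[:4]])
    return im
move_ptp([0.55,-0.15,0.33],q(0)); 
a=wr('w1.png',[('pocket1',.005),('pocket2',.005),('pocket3',.005),('gate_push',.04),('gate_hinge',.04),('tote',0)])
move_ptp([0.47,0.2,0.33],q(0)); 
b=wr('w2.png',[('bushing',.003),('nut',.003),('spacer',.003),('mat',0)])
cv2.imwrite('pics/w12.png',cv2.resize(np.vstack([a,b])[:,:,::-1],(480,600)))
print(read_time_s())
E
```

```text
cam [ 0.62464517 -0.15250073  0.45281118] [-2.93589371e-01  1.52035427e-04 -9.55931618e-01]
pocket1 [(array([469., 164.]), 0.46, array([ 0.5457, -0.3777]))]
pocket2 [(array([469., 164.]), 0.46, array([ 0.5457, -0.3777]))]
pocket3 [(array([469., 164.]), 0.46, array([ 0.5457, -0.3777]))]
gate_push [(array([469., 163.]), 0.95, array([ 0.5537, -0.3601]))]
gate_hinge [(array([396., 214.]), 0.95, array([ 0.4793, -0.2643])), (array([43.,  3.]), 0.46, array([0.7489, 0.1786]))]
tote [(array([311., 150.]), 0.82, array([ 0.5671, -0.1391])), (array([ 53., 186.]), 0.66, array([0.5137, 0.2636]))]
cam [0.54596041 0.19733282 0.45302739] [-2.92848117e-01  3.83347224e-05 -9.56158972e-01]
bushing [(array([330., 181.]), 0.95, array([0.4422, 0.1823])), (array([420., 215.]), 0.83, array([0.3856, 0.0382])), (array([259., 246.]), 0.65, array([0.3315, 0.2988]))]
nut [(array([339., 103.]), 0.9, array([0.5568, 0.1701]))]
spacer [(array([272., 130.]), 0.82, array([0.5191, 0.2672])), (array([554., 100.]), 0.31, array([ 0.5584, -0.1375]))]
mat [(array([309., 139.]), 0.9, array([0.5056, 0.2136]))]
4.825
```

View pics/w1.png

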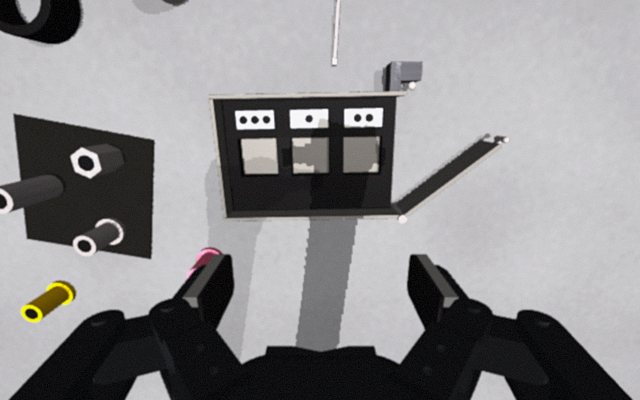

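View pics/w2.png

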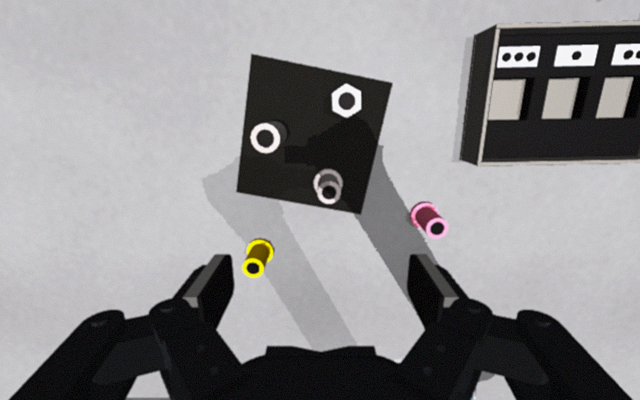

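The wrist view gives the tags from +y to the gate end as 3 studs (255,120), 1 stud (308,118) and 2 studs (363,118). So pocket 1 is the middle one, pocket 2 is at the gate end and pocket 3 is at the +y end. On the mat, the real grey bushing is at (328,187), the nut at (346,100) and the spacer at (265,137). The pink (430,220) and yellow (257,258) look-alikes are off the mat. Next I'll refine these positions.

```bash
python3 - <<'E'
from h import *
P2=camera_params('wrist'); P1=dict(P2); T=np.array(P2['camera_from_world']).copy()
T[:3,3]=-T[:3,:3]@np.array([0.62464517,-0.15250073,0.45281118]); P1['camera_from_world']=T
a=cv2.imread('pics/w1.png'); b=cv2.imread('pics/w2.png')
def blobs(m,lo,hi):
    cs,_=cv2.findContours(m.astype(np.uint8),cv2.RETR_EXTERNAL,cv2.CHAIN_APPROX_NONE)
    return [c for c in cs if lo<cv2.contourArea(c)<hi]
# tags
m=np.zeros(a.shape[:2],bool); m[103:134,230:388]=a[103:134,230:388].min(2)>150
tags=[]
for c in blobs(m,300,2000):
    r=cv2.minAreaRect(c); p=at_z('w',r[0],.0265,P1); tags.append(p); print('tag',np.round(r[0],1),np.round(r[1],1),np.round(p,4))
tags=np.array(sorted(tags,key=lambda p:p[1])); d=tags[-1]-tags[0]; th=np.arctan2(-d[0],d[1]); print('theta',th,np.linalg.norm(d))
ex=np.array([np.cos(th),np.sin(th)]);ey=np.array([-ex[1],ex[0]])
c=tags.mean(0)[:2]-.053*ex; print('tote',c,'hinge',c-ex*.085-ey*.125,'pk',c-.075*ey,c+.075*ey)
print('proj pockets',[np.round(proj('w',[*(c+k*ey),.005],P1)[0]) for k in(-.075,0,.075)])
# tops
for n,(u,v),z in [('bushing',(329,190),.063),('nut',(346,100),.053),('spacer',(265,137),.083)]:
    s=40; crop=b[v-20:v+20,u-20:u+20]; mm=np.zeros(b.shape[:2],bool); mm[v-20:v+20,u-20:u+20]=crop.min(2)>(150)
    for k in blobs(mm,100,2000):
        w=np.array([at_z('w',p,z,P2)[:2] for p in k[:,0].astype(float)]).astype(np.float32)
        (cc,rad)=cv2.minEnclosingCircle(w*1000); print(n,np.round(cc,1),round(rad,1))
        if n=='nut':
            rr=(w*1000-cc); best=max(np.arange(0,60,.5),key=lambda t:-np.ptp(rr@[np.cos(np.radians(t)),np.sin(np.radians(t))])-np.ptp(rr@[np.cos(np.radians(t+60)),np.sin(np.radians(t+60))])-np.ptp(rr@[np.cos(np.radians(t+120)),np.sin(np.radians(t+120))])); print('flat normal deg',best,np.ptp(rr@[np.cos(np.radians(best)),np.sin(np.radians(best))]))
for base in (0,np.pi):
  for y in (th+np.pi/2,th-np.pi/2): print(y,inverse_kinematics([*c,.2],q(y)))
E
```

```text
tag [254.5 119.2] [18.7 38.8] [ 0.6134 -0.0622  0.0265]
tag [308.5 118.2] [18.3 37.7] [ 0.6145 -0.1367  0.0265]
tag [363. 117.] [18. 38.] [ 0.6158 -0.2116  0.0265]
theta 0.015969788327610337 0.14942025222002084
tote [ 0.56157314 -0.13771503] hinge [ 0.47858011 -0.26405646] pk [ 0.56277082 -0.21270547] [ 0.56037545 -0.06272459]
proj pockets [array([360., 154.]), array([310., 155.]), array([260., 156.])]
bushing [445.2 191. ] 22.7
nut [557.4 164.5] 20.6
flat normal deg 32.0 36.771444550540025
spacer [513.9 265.2] 18.0
1.586766115122507 [ 0.6386957   0.35556454 -0.56062974  1.79894648  0.21528538  1.04809997
  0.01396714]
-1.5548265384672861 [-0.23052809  0.32013503  0.47529116  1.84145199 -0.16981673  1.01995209
 -2.81224349]
1.586766115122507 [ 0.6386957   0.35556454 -0.56062974  1.79894648  0.21528538  1.04809997
  0.01396714]
-1.5548265384672861 [-0.23052809  0.32013503  0.47529116  1.84145199 -0.16981673  1.01995209
 -2.81224349]
```

```bash
cat >> h.py <<'E'
TH=0.016; C=np.array([.5616,-.1377]); EX=np.array([np.cos(TH),np.sin(TH)]); EY=np.array([-EX[1],EX[0]])
YP=TH+np.pi/2
def pick(xy,h,yaw,op=.075):
    z=.003+h
    move_gripper(op,effort=60)
    move_ptp([*xy,.19],q(yaw)); movel([*xy,z],speed=.15)
    move_gripper(0.0,effort=60); print('gap',read_finger_gap(),'F',read_grasp_force(),'t',read_time_s())
def check(fn,n,z):
    P=camera_params('wrist'); im=save('wrist',fn); print(np.round(read_eef_pos(),4))
    return im,P
E
python3 - <<'E'
from h import *
b=cv2.imread('pics/w2.png'); P=camera_params('wrist')
g=b.min(2); m=np.zeros(g.shape,np.uint8); m[180:203,317:342]=(g[180:203,317:342]<90)
n,l,st,ce=cv2.connectedComponentsWithStats(m); print(st,ce)
k=min(range(1,n),key=lambda i:np.hypot(*(ce[i]-[329,191]))); p=at_z('w',ce[k],.063,P)[:2]; print(p)
pick(p,.046,YP)
movel([*p,.19],speed=.2)
move_ptp([*C,.19],q(YP))
check('g1.png','bushing',0); print(read_finger_gap())
E
```

```text
[[     0      0    640    400 255753]
 [   318    180     21      6     47]
 [   322    185     14     14    150]
 [   336    188      6     15     34]
 [   317    197      5      6     16]] [[319.49079385 199.50814653]
 [326.19148936 181.29787234]
 [328.62666667 191.62666667]
 [339.82352941 197.67647059]
 [318.25       200.4375    ]]
[0.4405819  0.18663607]
gap 0.031006411921841687 F 59.103965163230896 t 7.975
[ 0.5617 -0.1342  0.19  ]
0.030607621188510868
```

View pics/g1.png

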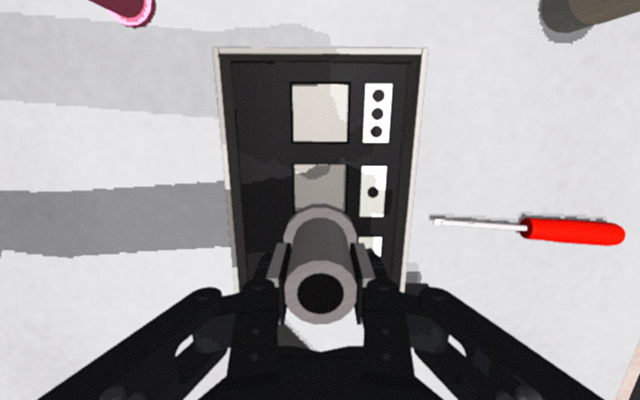

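The bushing is held upright over the tote, with its top centre at (320,292). Pocket 3 is at (320,112), with its three-stud tag at (377,113). I'll check the part and pocket offsets before lowering.

```bash
python3 - <<'E'
from h import *
e=np.array(read_eef_pos()); P=camera_params('wrist'); print(e, read_tcp_rot(), read_time_s())
im=save('wrist','g1b.png')[:,:,::-1]; g=im.min(2)
for n,(u0,u1,v0,v1),z in [('pk3',(285,356,75,150),.005),('tag3',(357,397,75,150),.0265),('tag1',(356,390,160,222),.0265)]:
    m=np.zeros(g.shape,np.uint8); m[v0:v1,u0:u1]=g[v0:v1,u0:u1]>120
    c=max(cv2.findContours(m,0,1)[0],key=cv2.contourArea); r=cv2.minAreaRect(c); p=at_z('w',r[0],z,P)[:2]
    print(n,np.round(r[0],1),np.round(r[1],1),np.round(p,4),'tote xy',np.round([(p-C)@EX,(p-C)@EY],4))
m=np.zeros(g.shape,np.uint8); m[260:322,285:357]=g[260:322,285:357]<70
n,l,st,ce=cv2.connectedComponentsWithStats(m); k=min(range(1,n),key=lambda i:np.hypot(*(ce[i]-[320,293])))
print(st[k],ce[k],'bore',at_z('w',ce[k],e[2]+.014,P),'tcp proj',proj('w',e,P))
E
```

```text
[ 0.56171677 -0.13419989  0.18998344] [ 6.99737795e-01  7.14399222e-01  6.08504498e-04 -6.32792315e-04] 10.1833
pk3 [319.5 113. ] [56. 55.] [ 0.5598 -0.0624] tote xy [-0.0006  0.0753]
tag3 [377. 113.] [28.1 61. ] [ 0.6128 -0.0612] tote xy [0.0524 0.0757]
tag1 [372.4 191.2] [25.6 51.7] [ 0.6138 -0.1357] tote xy [0.0523 0.0011]
[ 297  274   47   40 1453] [320.04886442 293.20233999] bore [ 0.56182546 -0.13409146  0.20398344] tcp proj [[319.83138214 275.8934348 ]]
```

```bash
cat >> h.py <<'E'
def fine(xy,z,speed=.1,yaw=None):
    """line to a target, then correct the residual xy error once"""
    o=None if yaw is None else q(yaw); xy=np.array(xy)
    movel([*xy,z],o,speed); e=np.array(read_eef_pos())[:2]-xy
    cmd=xy-e
    if np.hypot(*e)>.0007: movel([*cmd,z],o,.05)
    print('err',np.round(e,4),'->',np.round(np.array(read_eef_pos())[:2]-xy,4)); return cmd
def place(xy,h,fn):
    cmd=fine(xy,.12,.2); f0=np.array(read_ft_force())
    z=.005+h; movel([*cmd,z+.006],speed=.12)
    while True:
        z-=.001; 
        movel([*cmd,z+.006],speed=.03); f=np.array(read_ft_force())-f0
        if f[2]>4 or z<h-.004: break
    print('down z',np.round(read_eef_pos(),4),'rel floor',read_eef_pos()[2]-h-.005,'f',np.round(f,1))
    move_gripper(.055); pause(.1); movel([*np.array(read_eef_pos())[:2],.19],speed=.25); print('t',read_time_s())
E
python3 - <<'E'
from h import *
place(C,.046,'')
b=save('scene','p1.png'); 
P=camera_params('wrist'); im=save('wrist','p1w.png'); print(read_eef_pos())
for d in tip_of('wrist','bushing')[:2]: p=at_z('w',d['at'],.005,P)[:2]; print(d['confidence'],[(p-C)@EX,(p-C)@EY])
E
```

```text
err [0.0002 0.001 ] -> [ 0.0013 -0.0013]
down z [ 0.5615 -0.1387  0.0519] rel floor 0.0008669553486403666 f [-4.2 -0.1  8.4]
t 14.325
[ 0.55967652 -0.13858854  0.18742729]
0.79 [np.float64(0.003469402583586826), np.float64(-0.0008578817707453542)]
```

View pics/p1w.png

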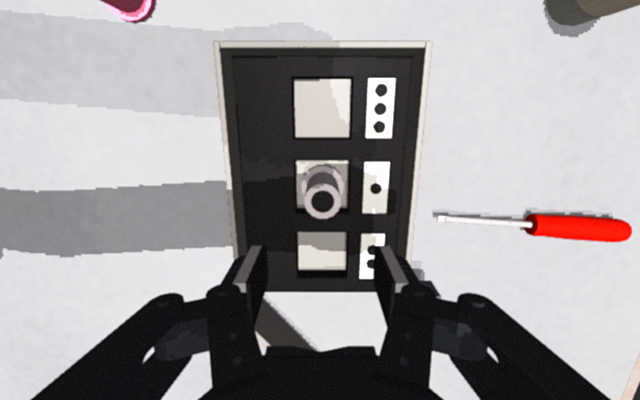

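The bushing sits upright in the middle pocket at (322,195). The other two pockets, at (322,107) and (322,253), are empty. Next is the nut.

```bash
cat >> h.py <<'E'
def held(fn,dz):
    pause(.2); e=np.array(read_eef_pos()); P=camera_params('wrist'); im=save('wrist',fn); g=im.min(2)
    u,v=proj('w',[e[0],e[1],e[2]+dz],P)[0].astype(int); m=np.zeros(g.shape,np.uint8)
    m[v-32:v+32,u-32:u+32]=g[v-32:v+32,u-32:u+32]<70
    n,l,st,ce=cv2.connectedComponentsWithStats(m); k=min(range(1,n),key=lambda i:np.hypot(*(ce[i]-[u,v])))
    o=at_z('w',ce[k],e[2]+dz,P)[:2]-e[:2]; print('held px',ce[k],'proj',u,v,st[k],'off',np.round(o,4)); return o
E
python3 - <<'E'
from h import *
p=np.array([.5574,.1645])
pick(p,.046,np.radians(62)); print(read_eef_pos())
movel([*p,.19],speed=.2)
t=C-.075*EY
move_ptp([*t,.19],q(YP)); movel([*t,.19],speed=.1)
held('g2.png',.004); print(read_finger_gap(),read_time_s())
E
```

```text
gap 0.03501085707813001 F 61.457150389137496 t 17.5
[0.55832215 0.16504184 0.0501532 ]
held px [319.96365996 280.03698897] proj 319 280 [ 297  260   47   41 1541] off [0.0001 0.0003]
0.03480779853932007 20.2667
```

View pics/g2.png

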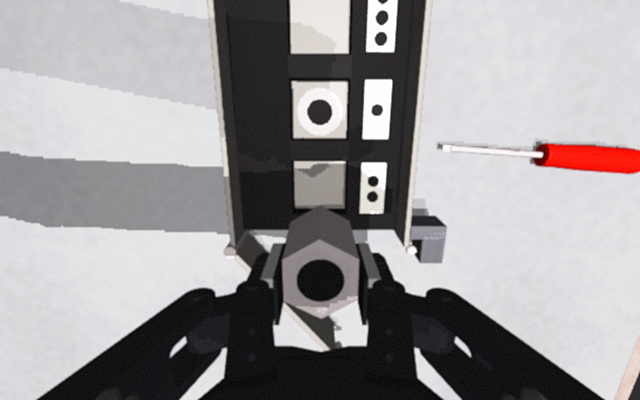

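The nut is held by its flats, centred at (320,280). The two-stud pocket is at (320,184) and the catch is at (428,238). I'll place it and fetch the spacer.

```bash
python3 - <<'E'
from h import *
place(C-.075*EY,.046,'')
P=camera_params('wrist'); save('wrist','p2w.png')
for d in tip_of('wrist','nut')[:2]: p=at_z('w',d['at'],.005,P)[:2]; print(d['confidence'],[(p-C)@EX,(p-C)@EY])
p=np.array([.5139,.2652])
pick(p,.055,YP); print(read_eef_pos())
movel([*p,.2],speed=.2)
t=C+.075*EY
move_ptp([*t,.2],q(YP)); movel([*t,.2],speed=.1)
held('g3.png',.025); print(read_finger_gap(),read_time_s())
a=cv2.imread('pics/p2w.png');b=cv2.imread('pics/g3.png');cv2.imwrite('pics/c3.png',cv2.resize(np.vstack([a,b]),(480,600)))
E
```

```text
err [0.     0.0001] -> [0.     0.0001]
down z [ 0.5631 -0.2128  0.0522] rel floor 0.0011634885698219343 f [-1.8  0.2  7.8]
t 24.0833
0.59 [np.float64(-0.0012006658858929728), np.float64(-0.07607544304807348)]
gap 0.03489438832593785 F 59.51087951660156 t 27.7417
[0.51424363 0.26552885 0.05900006]
held px [320.02306583 309.0956271 ] proj 319 310 [ 293  286   55   48 2081] off [0.0001 0.0005]
0.03483195577953301 30.35
```

View pics/c3.png

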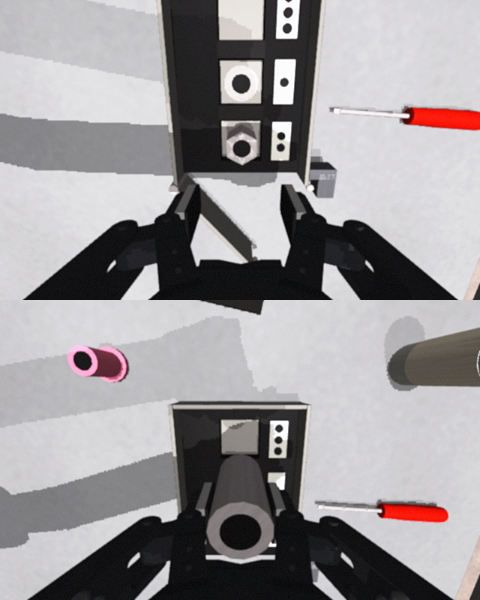

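Both parts are down. The nut is in the two-stud pocket at (241,150), and the spacer is held upright at (240,530). I'll place the spacer next.

```bash
cat > gate.py <<'E'
from h import *
place(C+.075*EY,.055,'')
P=camera_params('wrist'); save('wrist','p3w.png')
for d in tip_of('wrist','spacer')[:2]: p=at_z('w',d['at'],.005,P)[:2]; print(d['confidence'],[(p-C)@EX,(p-C)@EY])
H=C-.085*EX-.125*EY
def pose(al,off):
    a=TH-al; gx=np.array([np.cos(a),np.sin(a)]); gy=np.array([-gx[1],gx[0]])
    return H+.12*gx-off*gy, a+np.pi/2, gy
move_gripper(0.0)
xy,yw,_=pose(.92,.045); move_ptp([*xy,.19],q(yw)); movel([*xy,.045],speed=.2)
pause(.1); f0=np.array(read_ft_force()); print('t',read_time_s())
for al in list(np.arange(.88,.1,-.13))+[.09,.06,.03,.0]:
    xy,yw,gy=pose(al,.014); movel([*xy,.045],q(yw),.12)
    f=np.array(read_ft_force())-f0; print(round(al,2),np.round(f,1),np.round(np.array(read_eef_pos())[:2]-xy,4))
    if -f[:2]@gy>30: break
save('side','gt.png'); print('t',read_time_s())
E
python3 gate.py
```

```text
err [0.0004 0.0002] -> [0.0004 0.0002]
down z [ 0.5603 -0.0628  0.061 ] rel floor 0.0010293586084857117 f [-4.2  1.2  9.8]
t 34.1
0.68 [np.float64(0.0016491418068475957), np.float64(0.07780740849604384)]
t 36.975
0.88 [0.2 0.3 0.1] [0.0011 0.001 ]
0.75 [ 0.5 -0.3 -1.2] [-0.0002  0.0001]
0.62 [ 0.  -0.4 -0.1] [-0.0003  0.0001]
0.49 [ 0.3 -0.7 -0.9] [-0.0002  0.0001]
0.36 [-0.4 -0.9  0. ] [-0.0002  0.0001]
0.23 [ 0.2 -0.8 -0.7] [-0.0002  0.0001]
0.09 [ 0.4 -0.3 -1.3] [-0.0004 -0.0007]
0.06 [-0.3 -1.7 -0.8] [-0.0006 -0.002 ]
0.03 [-0.2 -5.5 -0.8] [-0.0007 -0.0036]
0.0 [ 0.3 -7.  -1.7] [-0.0006 -0.0032]
t 39.9333
```

View pics/gt.png

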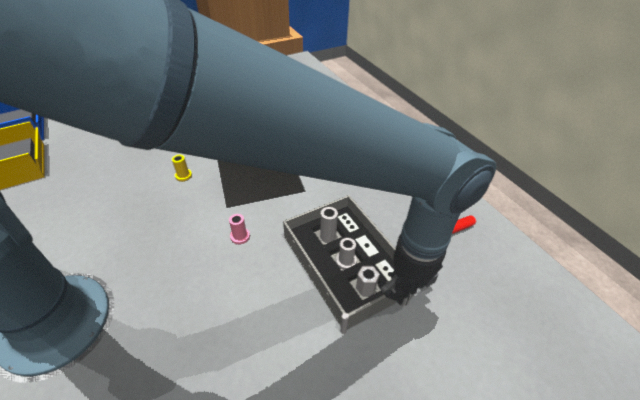

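All three parts stand in their pockets and the gate is nearly shut. The force is only rising to about 7 N, so I'll keep pressing until it goes solid.

```bash
python3 - <<'E'
from h import *
H=C-.085*EX-.125*EY; b=H+.12*EX-.014*EY; pf=None
for k in range(1,12):
    xy=b+EY*.0015*k; movel([*xy,.045],q(YP),.05); pause(.05)
    f=np.array(read_ft_force()); e=(np.array(read_eef_pos())[:2]-b)@EY; print(k,np.round(f,1),round(e,4))
    if abs(f[1])>20: break
movel([*(b-.04*EY),.045],speed=.15); movel([*(b-.06*EY),.25],speed=.25)
e=np.array(read_eef_pos()); P=camera_params('wrist'); im=save('wrist','z.png')
im2=save('scene','z2.png'); cv2.imwrite('pics/z3.png',np.vstack([im[:,:,::-1][:300],cv2.resize(im2[150:310,100:440,::-1],(640,300))]))
print(read_time_s(),[(d['confidence'],d['at']) for d in tip_of('scene','gate_push')[:2]])
E
```

```text
1 [-0.9 -6.9 -0.6] -0.0031
2 [ 0.6 -8.5 -0.9] -0.0031
3 [ 0.8 -9.3 -1.8] -0.0031
4 [  1.5 -12.4  -1.9] -0.003
5 [  0.3 -13.1  -1.8] -0.003
6 [  0.5 -14.9  -3. ] -0.003
7 [  1.9 -16.1  -3.9] -0.0029
8 [  2.1 -17.1  -4.6] -0.0029
9 [  1.8 -20.1  -3.8] -0.0029
44.2167 [(0.79, [185.2, 260.9])]
```

View pics/z3.png

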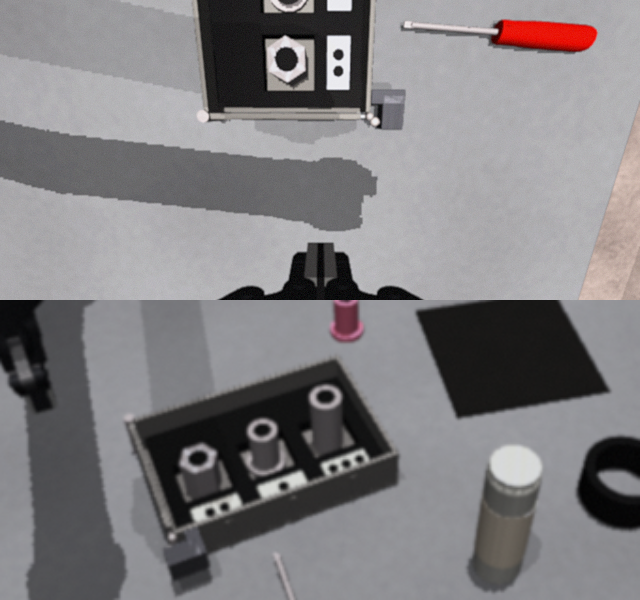

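The gate looks shut against the end wall, running from (203,116) to (372,117) with the catch at (389,108). I'll check its angle numerically before signing off.

```bash
python3 - <<'E'
from h import *
P=camera_params('wrist'); g=cv2.imread('pics/z.png').min(2).astype(int)
H=C-.085*EX-.125*EY
def l(p): return np.round([(p[:2]-H)@EX*1000,(p[:2]-H)@EY*1000],1)
for u in (220,250,280,310,340,360):
    col=g[100:130,u]; b=[v+100 for v in range(30) if col[v]>95]
    print(u,col[5:27].tolist())
for px in [(203,116),(374,121),(369,112)]: print(px,l(at_z('w',px,.056,P)))
print('shut panel centreline',[np.round(proj('w',[*(H+k*EX),.056],P)[0],1) for k in (0,.08,.16)],'at .05:',[np.round(proj('w',[*(H+k*(np.cos(.05)*EX-np.sin(.05)*EY)),.056],P)[0],1) for k in (.08,.16)])
E
```

```text
220 [25, 25, 27, 29, 32, 26, 29, 59, 114, 157, 166, 165, 168, 145, 94, 76, 129, 169, 181, 180, 179, 181]
250 [22, 39, 94, 136, 147, 155, 147, 129, 125, 151, 148, 145, 144, 129, 118, 156, 177, 183, 181, 184, 184, 182]
280 [28, 22, 65, 121, 155, 157, 146, 135, 136, 149, 152, 153, 142, 129, 106, 131, 151, 154, 156, 154, 155, 151]
310 [33, 34, 53, 84, 132, 159, 147, 113, 119, 145, 156, 159, 149, 131, 100, 90, 131, 158, 162, 161, 158, 158]
340 [43, 45, 80, 130, 161, 161, 153, 143, 141, 165, 184, 185, 177, 157, 117, 123, 146, 151, 147, 152, 148, 148]
360 [37, 28, 33, 56, 72, 68, 90, 124, 145, 171, 199, 204, 187, 155, 142, 160, 172, 177, 176, 173, 174, 177]
(203, 116) [-0.7 -4.3]
(374, 121) [173.   -9.3]
(369, 112) [167.5  -0.6]
shut panel centreline [array([203.2, 111.5]), array([282.3, 111.5]), array([361.5, 111.4])] at .05: [array([282.4, 115.6]), array([361. , 119.6])]
```

The gate's lower edge sits at row 119 along its whole length, so it is parallel to the tote end and latched.

```bash
python3 -c "
from bench import *
print(sign_off(), read_time_s())"
```

```text
the job is handed in; nothing more can be done
the job is handed in; nothing more can be done
```

The bushing, nut and spacer were loaded in that order into pockets 1, 2 and 3 and stand upright, the gate is shut on its catch, and the job was handed in at about 44 s with the bystanders and look-alikes untouched.

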